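# Sweep the ground plates into the collecting bay

## Task

Two bare steel plates lie scattered on the bench beside the tool grinder: with the fingertips, gently sweep both along the bench through the open side of the green three-sided collecting bay until each lies flat and wholly inside it. Slide them only, without lifting, squeezing or jamming them. Leave the red reject plate, the standing brass pin and everything else on the bench where they are.

Things in the scene. Friction and masses are not known exactly. Their poses are not given: they have to be found in the camera images.
- plate_a: bare steel tool-holder plate, 40 x 40 mm and 16 mm thick, about 0.2 kg, with a small black centre dot on top; lies flat and loose on the bench at any yaw. Origin: centre of its underside; z up, x and y along its edges. Slides with ordinary dry friction and stops when no longer pushed
- plate_b: bare steel tool-holder plate, 40 x 40 mm and 16 mm thick, about 0.2 kg, with a small black centre dot on top; lies flat and loose on the bench at any yaw. Origin: centre of its underside; z up, x and y along its edges. Slides with ordinary dry friction and stops when no longer pushed
- bay: green three-sided bay fixed to the bench, no lip, black area flush with the bench. Walls 6 mm thick, 25 mm high on its -x, +x and +y sides; -y side fully open. Origin: centre of the inside area at bench level; inside spans x -80 to 80 mm, y -65 to 65 mm. Yaw within 0.3 rad of world axes: its mouth faces roughly to the robot's right (world -y)
- reject: red reject plate, same size as the steel plates (40 x 40 x 16 mm), loose among them; stays where it is. Origin: centre of its underside
- pin: upright brass setting pin, 48 mm high, foot 30 mm and shank 20 mm in diameter, loose among the plates; stays where it is. Origin: centre of its underside
- oil: white oil bottle with yellow label, 60 mm in diameter, 160 mm high, at the far edge of the work; bystander. Origin: centre of its underside
- wrench: steel wrench lying on the bench roughly along y, beyond the bay; bystander. Origin: underside near its middle
- screwdriver: screwdriver lying on the bench to the right of the plates; bystander. Origin: underside near its middle
- jar: amber jar with black cap, 70 mm in diameter, 80 mm high, to the left of the bay; bystander. Origin: centre of its underside
- collet: dark steel collet standing on the bench, 42 mm in diameter, 55 mm high, at the far edge of the work; bystander. Origin: centre of its underside
Things that resemble listed ones, but are neither listed nor needed, are in the scene too. Leave any turquoise look-alike of the plate_b alone.

How it is judged:
At the end, for the whole second after the job is handed in: Both steel plates lie flat and still on the bench inside the bay's walls and past its open side (each centre at least 19 mm in from the mouth line), and every bystander stands within 15 mm of where it started (x of plate_a in the frame of bay between -0.08 and 0.08 m and y of plate_a in the frame of bay between -0.046 and 0.065 m and height (world z) of each of plate_a, plate_b below 0.005 m and angle between each of plate_a, plate_b, pin, oil, jar, collet's own z axis and vertical below 0.15 rad and linear speed of each of plate_a, plate_b below 0.01 m/s and x of plate_b in the frame of bay between -0.08 and 0.08 m and y of plate_b in the frame of bay between -0.046 and 0.065 m and distance of each of reject, pin, oil, wrench, screwdriver, jar, collet from where it was at the start of the episode below 0.015 m); the robot touches nothing.
It fails at once if a steel plate is lifted or tipped up off the bench (its underside centre more than 10 mm above it) (height (world z) of any of plate_a, plate_b above 0.01 m).
It fails at once if the fingers squeeze or jam a steel plate (more than 25 N) (contact force between the fingers and plate_a above 25 N or contact force between the fingers and plate_b above 25 N).
It fails at once if a bystander is moved by more than 15 mm: red reject, brass pin, oil bottle, wrench, screwdriver, jar or collet (distance of any of reject, pin, oil, wrench, screwdriver, jar, collet from where it was at the start of the episode above 0.015 m).
It also fails if it takes over 64 s, if anything falls off the work surface, if the arm or the gripper's body presses on something with over 40 N, if the wrist force passes 120 N, or if a joint passes its speed limit or range.

## Robot

A 6-joint arm with a two-finger parallel gripper is mounted at the origin on the work surface. World frame = base frame: x ahead of the robot, y to its left, z up, the work surface at z = 0. Lengths are in m, angles in rad, forces in N, time in s.
With the tool pointing down it reaches from about 0.375 to 0.975 m from the base axis. Payload 3.8 kg.
Tool frame: the origin (TCP) lies at the very end of the fingers, on their centre line; the grasp point (between the pads) lies 19 mm behind it; z points along the fingers, y is the line along which they close (so a half turn about z gives the same grasp; the last joint's range is limited). The gripper opens to 85 mm and grips with 20 to 120 N. Pads are 22 mm wide; open, the fingers measure 114 mm over their backs; the gripper's body (76 mm by 85 mm) begins 54 mm behind the grasp point. The pads swing forward as they close: fully open they stand 13 mm farther back than shut.
Start: joints at [1.171, 0.264, 1.604, -0, 1.274, -0.037], TCP at [0.24, 0.631, 0.231] pointing down, gripper open.
Joint ranges: [-2.63, 2.63], [-0.94, 2.18], [0.31, 2.57], [-1.31, 4.45], [0, 2.66], [-2.55, 2.55]. Speed limits (rad/s): [2.57, 2.57, 3.14, 3.14, 3.14, 3.14].

## Interface

Orientations are given as a rotation vector (axis times angle).
In Python, from workcell import bot, vision gives the robot as it stands. The module is installed in compiled form; this text tells all that it offers.
- The arm moves only by the tool play_rows, never from a script. Its argument "moves" is a list that holds one entry, the list of rows, each a list of 7 numbers: the turn, a rotation vector about the tool's x, y, z as a fraction of full scale, then the shift along the tool's x, y, z as a fraction of full scale, then the finger opening in mm, from 0 to 85.4. In form: [[[ax, ay, az, x, y, z, jaw], ...]]. A call has 1 to 5 rows; each row shifts and turns the commanded pose from where the row before left it, along the tool's axes as they then stand; what a row does not reach is not made up. Full scale, the value 1, is 0.1 m for a shift and 0.5 rad for a turn. A row lasts 1/12 s, in which the tool goes at most 41.7 mm and 7.16 degrees, less where a joint would pass 70% of its speed; a pose out of reach is approached as far as the arm can. A call with a number of a shift or a turn outside -1 to 1 is refused whole. A call with a gripper value outside its range is refused whole. The fingers move at their own pace and stop on an object; "newtons" is the grip in N (left out, the last holds). Time passes only in rows, so rows that do not move let the fingers close. It gives the time, the measured TCP pose, the force, the opening and the grip force at its end, in the units of the state.
- bot.read_state(): the state, without advancing time (a new reading comes with each control period).
- vision.read_camera(name): name is "scene" or "top" or "wrist"; returns a dict with "image" (384x512x3 uint8, red, green, blue), "depth" (384x512 float32, m along the optical axis (not along the pixel's ray), 0 where there is no reading), "K" (3x3 intrinsics, pixels), "R" (3x3) and "t" (3): a world point X has camera coordinates R X + t. Camera axes: x right, y down, z forward; pixel columns grow to the right and rows downward; lengths in m; the calibration is good to about 2 mm. A picture is of the moment at which its call begins.
- bot.finish_job(): hands the job in; it is judged then, once.
The state is a dict: "time": time; "q": joint angles; "joint_vel": joint speeds; "joint_torque": joint torques, N m; "tool_pos": TCP position; "tcp_rot": TCP orientation; "wrist_force": force on the tool from outside, world axes, zero at the start; "torque": the same for the moment, N m; "width": opening from 0.0 (shut) to 1.0 (fully open); "grip_force": force on a finger pad.
Only numpy, scipy, OpenCV 4.12 (cv2) and the standard library are available. Lean on these libraries where they do the work, as an engineer would, in place of code of your own. Each camera call takes 0.05 s, during which the arm holds its last target. There are 200 camera calls.

## Working session

There is one attempt and no reset: what is moved stays moved. The work goes in short steps, Python scripts to look and compute and a tool call to move; the robot and the scene stay as the last step left them, time stands still between calls to the robot, and variables do not carry over. Pictures are saved under pics/ and viewed, at most 10 in all, crops included, and the job is handed in when it is done.

Besides the shell and the picture viewer there is one more tool, called after "Request:" by a JSON object that holds its "method" and its "body". play_rows: Moves the arm, as the interface text tells. Its arguments: {"type":"object","properties":{"moves":{"type":"array","items":{"type":"array","items":{"type":"array","items":{"type":"number"}}}},"newtons":{"type":"number"}},"required":["moves"]}

```bash
mkdir -p pics; cat > h.py <<'E'
import numpy as np, cv2
from workcell import bot, vision
def cam(n):
    c=vision.read_camera(n); return c
def save(c,f,s=1.5):
    cv2.imwrite('pics/'+f,cv2.resize(c['image'][:,:,::-1],None,fx=s,fy=s))
def ray(c,u,v,z):
    R,t=c['R'],c['t']; o=-R.T@t
    p=np.atleast_2d(np.c_[u,v,np.ones(np.size(u))])@np.linalg.inv(c['K']).T@R
    return o+p*((z-o[2])/p[:,2:3])
def cloud(c):
    d=c['depth']; v,u=np.indices(d.shape); 
    p=np.stack([u,v,np.ones_like(u)],-1)@np.linalg.inv(c['K']).T*d[...,None]
    return (p-c['t'])@c['R']
E
python3 - <<'E'
from h import *
s=bot.read_state(); print(s)
for n in('top','scene'):
    c=cam(n); save(c,n+'0.png'); np.savez(''+n,**c); print(n,-c['R'].T@c['t'],c['R'].round(2).tolist(),c['K'][0,0])
E
```

```text
{'time': 0.0, 'q': array([ 1.17110015e+00,  2.64770872e-01,  1.60536794e+00, -2.99210189e-06,
        1.27369106e+00, -3.69136183e-02]), 'joint_vel': array([ 1.42073555e-04, -4.07136850e-04, -7.88288793e-04,  3.01784598e-06,
       -1.45178415e-03,  7.53815293e-04]), 'joint_torque': array([ 7.59643876e-05, -5.15105617e+01, -3.67312074e+01,  2.71631834e-04,
        1.29949237e-02, -2.22421484e-06]), 'tool_pos': array([0.2392709 , 0.63039358, 0.22995335]), 'tcp_rot': array([-0.56664906, -3.08957519,  0.00343126]), 'wrist_force': array([ 0.48222493, -0.28885228, -0.00635966]), 'torque': array([ 0.00415261, -0.00786673, -0.0077385 ]), 'grip_force': 0.0, 'width': 0.9973308870502605}
top [0.38957165 0.014873   1.07668235] [[0.02, -1.0, 0.02], [-0.99, -0.03, -0.16], [0.16, -0.02, -0.99]] 354.3995691008556
scene [ 1.25935238 -0.27776245  1.08807643] [[0.35, 0.94, 0.01], [0.77, -0.28, -0.57], [-0.54, 0.21, -0.82]] 456.67283931550645
```

View pics/top0.png

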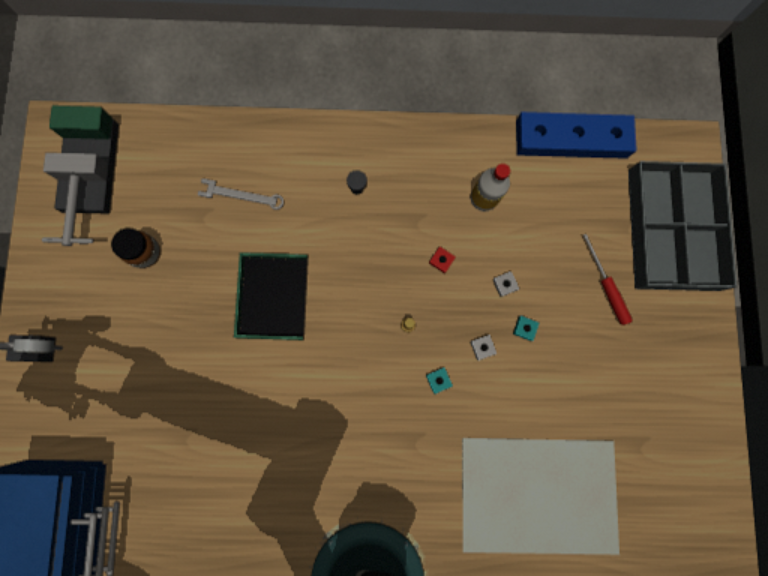

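View pics/scene0.png

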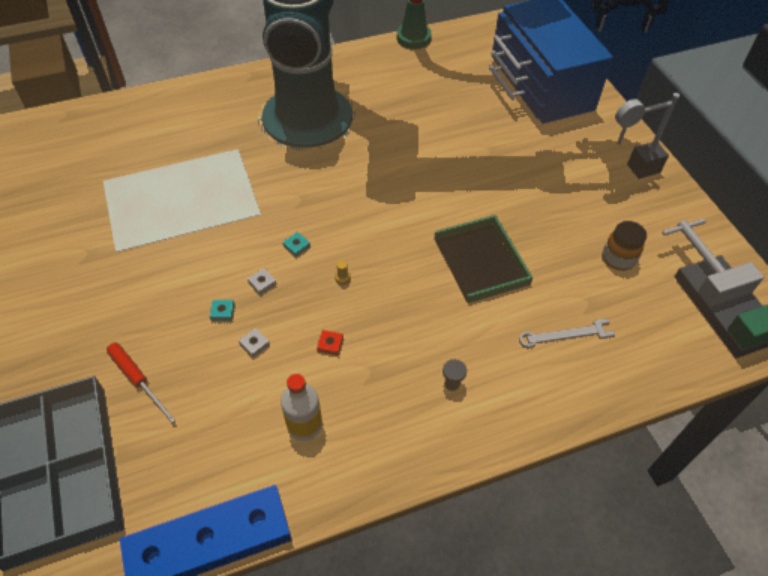

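The top view (1.5× pixels) shows the bay at (270,296). The steel plates are at (506,283) and (483,347), red at (442,259), the pin at (408,323) and turquoise at (527,328) and (440,380). The scene view matches: steel at (262,281) and (254,342), pin at (342,273), red at (330,342) and the bay at (482,257).

```bash
cat > m.py <<'E'
from h import *
def blobs(c,kind,zt,lo=60,hi=700):
    hsv=cv2.cvtColor(c['image'],cv2.COLOR_RGB2HSV); H,S,V=[hsv[...,i].astype(int) for i in range(3)]
    m={'steel':(S<60)&(V>100),'red':((H<6)|(H>174))&(S>150)&(V>80),'turq':(H>80)&(H<100)&(S>100)&(V>80),
       'brass':(H>18)&(H<32)&(S>150)&(V>90),'green':(H>50)&(H<90)&(S>80)&(V>25)}[kind]
    m=cv2.morphologyEx(m.astype(np.uint8),cv2.MORPH_CLOSE,np.ones((3,3)))
    out=[]
    for k in cv2.findContours(m,cv2.RETR_EXTERNAL,cv2.CHAIN_APPROX_NONE)[0]:
        a=cv2.contourArea(k)
        if lo<=a<=hi:
            p=ray(c,k[:,0,0],k[:,0,1],zt)
            (x,y),(w,h),ang=cv2.minAreaRect((p[:,:2]*1000).astype(np.float32))
            out.append((kind,a,round(x),round(y),round(w),round(h),round(ang)))
    return out
E
python3 - <<'E'
from m import *
for n in('top','scene'):
    c=dict(np.load(n+'.npz')); print(n)
    for k,z,lo,hi in(('steel',.016,60,700),('red',.016,60,700),('turq',.016,60,700),('brass',.048,5,200),('green',.025,60,9000)):
        for b in blobs(c,k,z,lo,hi):
            if 200<b[2]<900 and -450<b[3]<450: print(b)
# two view triangulation of dots
T,S=dict(np.load('top.npz')),dict(np.load('scene.npz'))
def tri(a,b):
    P=[c['K']@np.c_[c['R'],c['t']] for c in(T,S)]
    X=cv2.triangulatePoints(P[0],P[1],np.array(a,float).reshape(2,1)/1.5,np.array(b,float).reshape(2,1)/1.5); return (X[:3]/X[3]).ravel().round(4)
for a,b in(((506,283),(254,342)),((483,347),(262,281)),((442,259),(331,342)),((408,318),(342,265))):print(tri(a,b))
p=cloud(T); 
for a in((506,283),(483,347),(442,259),(408,319),(300,255),(300,337),(270,255),(240,296),(304,296),(270,296)): print(a,p[round(a[1]/1.5),round(a[0]/1.5)].round(4))
c=S; cv2.imwrite('pics/bay.png',cv2.resize(c['image'][130:215,275:375,::-1],None,fx=6,fy=6))
E
```

```text
top
('steel', 150.0, 444, -222, 39, 39, 20)
('steel', 140.0, 574, -269, 40, 39, 23)
('steel', 250.5, 746, 280, 175, 35, 80)
('steel', 139.5, 779, -249, 57, 39, 89)
('red', 138.5, 620, -138, 39, 38, 57)
('turq', 148.0, 377, -132, 38, 38, 24)
('turq', 135.0, 484, -309, 37, 38, 70)
('brass', 7.5, 475, -72, 6, 21, 28)
('green', 160.5, 377, -131, 39, 40, 25)
('green', 161.5, 483, -304, 41, 40, 71)
('green', 160.0, 535, 206, 134, 171, 90)
scene
('steel', 297.0, 721, -224, 62, 57, 85)
('steel', 163.5, 577, -269, 40, 37, 24)
('steel', 317.5, 757, 274, 175, 37, 80)
('steel', 135.0, 447, -222, 41, 40, 20)
('red', 73.5, 684, -220, 26, 27, 74)
('red', 133.5, 624, -139, 38, 36, 57)
('turq', 126.0, 486, -308, 38, 34, 70)
('turq', 109.5, 380, -133, 38, 38, 23)
('brass', 100.5, 780, -237, 55, 34, 70)
('brass', 70.0, 507, -74, 28, 53, 63)
('green', 133.0, 494, -309, 39, 37, 70)
('green', 117.0, 388, -135, 39, 39, 23)
[ 0.5754 -0.2693  0.0087]
[ 0.4441 -0.2213  0.0058]
[ 0.6225 -0.1374  0.0078]
[ 0.4932 -0.0694  0.0505]
(506, 283) [ 0.5721 -0.2669  0.0192]
(483, 347) [ 0.4441 -0.2203  0.017 ]
(442, 259) [ 0.6188 -0.139   0.0171]
(408, 319) [ 0.4916 -0.0679  0.0441]
(300, 255) [0.6189 0.1505 0.0234]
(300, 337) [0.4525 0.1424 0.028 ]
(270, 255) [0.617  0.2107 0.0246]
(240, 296) [0.5344 0.2679 0.015 ]
(304, 296) [0.539  0.1399 0.0055]
(270, 296) [5.380e-01 2.106e-01 3.000e-04]
```

View pics/bay.png

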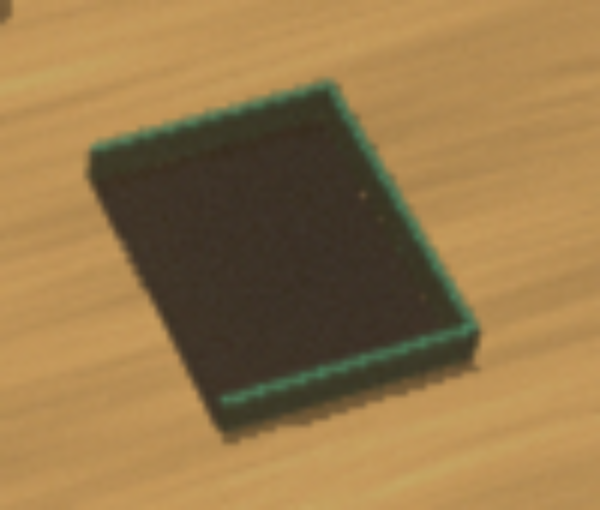

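The crop shows the bay with its mouth on the robot-right side. The inside spans x ≈ 0.456–0.616, with the mouth line at y ≈ 0.14. Next I'll work out the tool axes and the path to plate A.

```bash
cat > g.py <<'E'
from h import *
from scipy.spatial.transform import Rotation as Ro
def go(x,y,z,phi,rows=1):
    """phi deg = push heading left of +y; push dir on tool +x or -x (the nearer)"""
    s=bot.read_state(); R=Ro.from_rotvec(s['tcp_rot']).as_matrix()
    f=np.radians(phi); d=np.array([-np.sin(f),np.cos(f),0])
    T=None
    for sg in(1,-1):
        X=sg*d; Z=np.array([0,0,-1.]); M=np.c_[X,np.cross(Z,X),Z]
        r=Ro.from_matrix(R.T@M).as_rotvec()
        print('sign',sg,'turn',(r/.5).round(3),'q6',s['q'][5].round(2),'q1',s['q'][0].round(2))
    print('shift/0.1',(R.T@(np.array([x,y,z])-s['tool_pos'])/.1).round(3),'pos',s['tool_pos'].round(4),'axes x',R[:,0].round(3),'t',s['time'],'w',s['width'],'F',s['wrist_force'].round(1))
E
python3 - <<'E'
from g import *
go(.591,-.307,.15,23)
c=dict(np.load('top.npz'))
# bay wall-top corners in top image -> yaw
hsv=cv2.cvtColor(c['image'],cv2.COLOR_RGB2HSV)
m=((hsv[...,0]>50)&(hsv[...,0]<90)&(hsv[...,1]>80)&(hsv[...,2]>25)).astype(np.uint8)
P=cloud(c); v,u=np.nonzero(m); k=(u<230)&(u>140)&(v>150)&(v<240)
v,u=v[k],u[k]
p=P[v,u]; q=p[p[:,2]>.02][:,:2]
for nm,a in(('+x',q[(q[:,0]>.60)&(q[:,1]<.25)]),('-x',q[(q[:,0]<.47)&(q[:,1]<.25)]),('+y',q[(q[:,1]>.255)])):
    ax=1 if nm!='+y' else 0
    if len(a)>3: print(nm,len(a),np.polyfit(a[:,ax],a[:,1-ax],1).round(4),a.min(0).round(3),a.max(0).round(3))
E
```

```text
sign 1 turn [-4.000e-03  1.000e-03  1.613e+00] q6 -0.04 q1 1.17
sign -1 turn [-2.00e-03 -5.00e-03 -4.67e+00] q6 -0.04 q1 1.17
shift/0.1 [-6.615 -7.515  0.815] pos [0.2393 0.6305 0.2301] axes x [-0.935  0.355  0.   ] t 0.1 w 0.997869369974321 F [-0.3  0.6 -1.6]
+x 61 [0.006  0.6171] [0.616 0.138] [0.621 0.25 ]
-x 80 [0.1042 0.4328] [0.39  0.015] [0.457 0.249]
+y 107 [0.0016 0.2683] [0.452 0.257] [0.619 0.273]
```

Request:
{"method": "play_rows", "body": {"moves": [[[0, 0, 0, -0.265, -0.3, 0.02, 10], [0, 0, 0, -0.265, -0.3, 0.02, 10], [0, 0, 0, -0.265, -0.3, 0.02, 10], [0, 0, 0, -0.265, -0.3, 0.02, 10], [0, 0, 0, -0.265, -0.3, 0.02, 10]]], "newtons": 20}}

```text
time: 0.52
tool_pos: [0.3101, 0.4418, 0.2205]
tcp_rot: [-0.565, -3.09, 0.002]
wrist_force: [1.8, 1.0, -0.5]
width: 0.301
grip_force: 0.0
```

Request:
{"method": "play_rows", "body": {"moves": [[[0, 0, 0, -0.265, -0.3, 0, 10], [0, 0, 0, -0.265, -0.3, 0, 10], [0, 0, 0, -0.265, -0.3, 0, 10], [0, 0, 0, -0.265, -0.3, 0, 10], [0, 0, 0, -0.265, -0.3, 0, 10]]]}}

```text
time: 0.93
tool_pos: [0.3807, 0.2546, 0.2209]
tcp_rot: [-0.566, -3.09, 0.0]
wrist_force: [0.5, 0.3, -0.2]
width: 0.116
grip_force: 0.0
```

Request:
{"method": "play_rows", "body": {"moves": [[[0, 0, 0, -0.265, -0.3, 0, 10], [0, 0, 0, -0.265, -0.3, 0, 10], [0, 0, 0, -0.265, -0.3, 0, 10], [0, 0, 0, -0.265, -0.3, 0, 10], [0, 0, 0, -0.265, -0.3, 0, 10]]]}}

```text
time: 1.35
tool_pos: [0.4514, 0.0673, 0.2211]
tcp_rot: [-0.567, -3.09, -0.0]
wrist_force: [0.9, -0.0, -0.7]
width: 0.121
grip_force: 0.0
```

Request:
{"method": "play_rows", "body": {"moves": [[[0, 0, 0, -0.265, -0.3, 0, 10], [0, 0, 0, -0.265, -0.3, 0, 10], [0, 0, 0, -0.265, -0.3, 0, 10], [0, 0, 0, -0.265, -0.3, 0, 10], [0, 0, 0, -0.265, -0.3, 0, 10]]]}}

```text
time: 1.77
tool_pos: [0.522, -0.12, 0.2209]
tcp_rot: [-0.567, -3.089, -0.0]
wrist_force: [1.3, 1.0, 0.8]
width: 0.119
grip_force: 0.0
```

Request:
{"method": "play_rows", "body": {"moves": [[[0, 0, 0.24, 0, 0, 0, 10], [0, 0, 0.24, 0, 0, 0, 10], [0, 0, 0.24, 0, 0, 0, 10], [0, 0, 0.24, 0, 0, 0, 10], [0, 0, 0.24, 0, 0, 0, 10]]]}}

```text
time: 2.18
tool_pos: [0.5217, -0.1182, 0.2206]
tcp_rot: [-1.463, -2.779, 0.0]
wrist_force: [-0.3, -0.2, -0.2]
width: 0.117
grip_force: 0.0
```

```bash
python3 -c "
from g import *
go(.591,-.307,.15,23)"
```

```text
sign 1 turn [-0.002 -0.002  0.4  ] q6 -0.87 q1 -0.27
sign -1 turn [ 3.000e-03 -3.000e-03 -5.883e+00] q6 -0.87 q1 -0.27
shift/0.1 [-1.95  -0.496  0.704] pos [ 0.5217 -0.1182  0.2206] axes x [-0.566  0.824  0.001] t 2.1833 w 0.11713313591278299 F [-0.3 -0.2 -0.2]
```

Request:
{"method": "play_rows", "body": {"moves": [[[0, 0, 0, -0.39, -0.1, 0.08, 10], [0, 0, 0, -0.39, -0.1, 0.08, 10], [0, 0, 0, -0.39, -0.1, 0.08, 10], [0, 0, 0, -0.39, -0.1, 0.08, 10], [0, 0, 0.2, -0.38, -0.1, 0.08, 10]]]}}

```text
time: 2.6
tool_pos: [0.5921, -0.3074, 0.1803]
tcp_rot: [-1.592, -2.707, 0.0]
wrist_force: [0.6, 1.3, 0.5]
width: 0.116
grip_force: 0.0
```

Request:
{"method": "play_rows", "body": {"moves": [[[0, 0, 0.2, 0, 0, 0, 10], [0, 0, 0, 0, 0, 0, 10], [0, 0, 0, 0, 0, 0, 10]]]}}

```text
time: 2.85
tool_pos: [0.5913, -0.3056, 0.1802]
tcp_rot: [-1.722, -2.625, -0.0]
wrist_force: [-0.5, -0.2, 0.3]
width: 0.115
grip_force: 0.0
```

```bash
python3 - <<'E'
from g import *
go(.591,-.307,.006,23)
c=cam('wrist'); save(c,'w1.png'); np.savez('w1',**c)
E
```

```text
sign 1 turn [-0.002 -0.004  0.017] q6 -0.92 q1 -0.51
sign -1 turn [ 6.000e-03 -3.000e-03 -6.266e+00] q6 -0.92 q1 -0.51
shift/0.1 [-0.015 -0.006  1.742] pos [ 0.5913 -0.3056  0.1802] axes x [-0.398  0.917  0.002] t 2.85 w 0.11456787449258142 F [-0.5 -0.2  0.3]
```

View pics/w1.png

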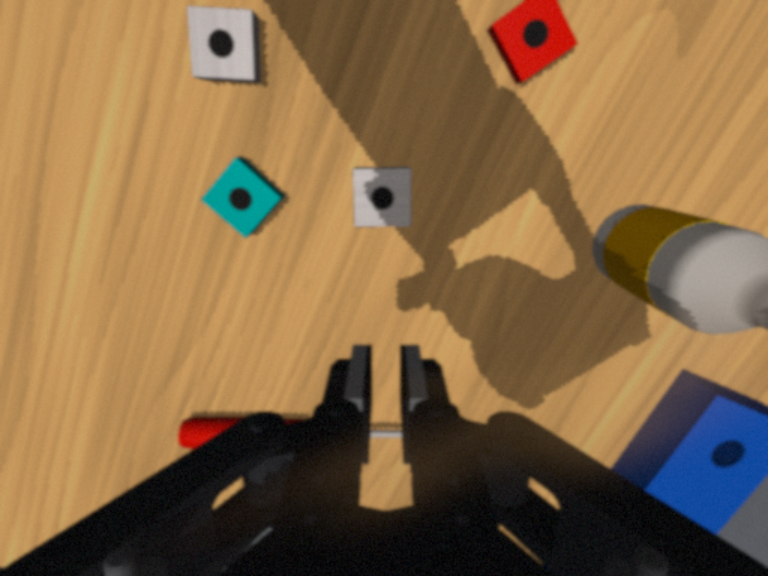

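The wrist view shows plate A at (383,197), square with the fingers, which are centred at about x = 386. The way down is clear, so I'll descend.

Request:
{"method": "play_rows", "body": {"moves": [[[0, 0, 0, 0, 0, 0.4, 10], [0, 0, 0, 0, 0, 0.4, 10], [0, 0, 0, 0, 0, 0.4, 10], [0, 0, 0, 0, 0, 0.4, 10], [0, 0, 0, 0, 0, 0.13, 10]]]}}

```text
time: 3.32
tool_pos: [0.5874, -0.3017, 0.0025]
tcp_rot: [-1.715, -2.62, 0.001]
wrist_force: [-0.3, 1.0, -0.8]
width: 0.12
grip_force: 0.0
```

Request:
{"method": "play_rows", "body": {"moves": [[[0, 0, 0, 0.06, 0, 0, 10], [0, 0, 0, 0.06, 0, 0, 10], [0, 0, 0, 0.06, 0, 0, 10], [0, 0, 0, 0.06, 0, 0, 10], [0, 0, 0, 0.06, 0, 0, 10]]]}}

```text
time: 3.73
tool_pos: [0.582, -0.2786, 0.0116]
tcp_rot: [1.722, 2.621, 0.001]
wrist_force: [0.0, -0.5, -1.1]
width: 0.113
grip_force: 0.5
```

```bash
cat > look.py <<'E'
from m import *
from g import go
import sys
for n in('top','scene'):
    c=cam(n)
    for b in blobs(c,'steel',.016,40,400):
        if 350<b[2]<680 and -340<b[3]<350: print(n,b)
    for b in blobs(c,'red',.016)+blobs(c,'turq',.016):
        if 350<b[2]<680 and -340<b[3]<350: print(n,b)
if len(sys.argv)>1: save(c,sys.argv[1])
go(.55,-.19,.006,0)
E
python3 look.py s1.png
```

```text
top ('steel', 155.0, 444, -222, 40, 39, 21)
top ('red', 144.0, 620, -138, 39, 39, 57)
scene ('steel', 116.5, 449, -233, 45, 61, 20)
scene ('red', 145.5, 624, -139, 38, 38, 57)
scene ('turq', 93.0, 381, -134, 36, 35, 21)
sign 1 turn [0.005 0.003 0.818] q6 -0.89 q1 -0.48
sign -1 turn [-4.000e-03  7.000e-03 -5.466e+00] q6 -0.89 q1 -0.48
shift/0.1 [0.928 0.065 0.043] pos [ 0.5809 -0.2777  0.0105] axes x [-0.397  0.918 -0.002] t 3.8333 w 0.11348953470796812 F [ 0.3 -0.  -0.5]
```

View pics/s1.png

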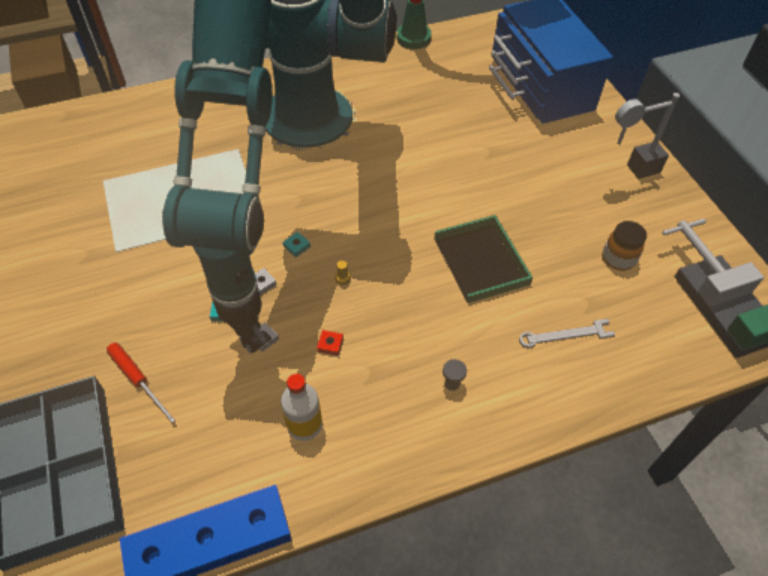

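The scene view shows the fingers at plate A near (262,338), with red, the pin and turquoise undisturbed. I'll check the plate with the wrist camera.

```bash
cat > wl.py <<'E'
from m import *
from g import go
import sys
c=cam('wrist'); np.savez('w',**c)
for b in blobs(c,'steel',.016,1500,60000): print(b)
if len(sys.argv)>1: save(c,sys.argv[1],1)
s=bot.read_state(); print(s['tool_pos'].round(4),s['wrist_force'].round(1))
E
python3 wl.py w2.png
```

```text
('steel', 5789.0, 566, -249, 39, 39, 23)
('steel', 3330.5, 451, -224, 26, 29, 20)
[ 0.5807 -0.278   0.01  ] [ 0.1 -0.  -0.4]
```

View pics/w2.png

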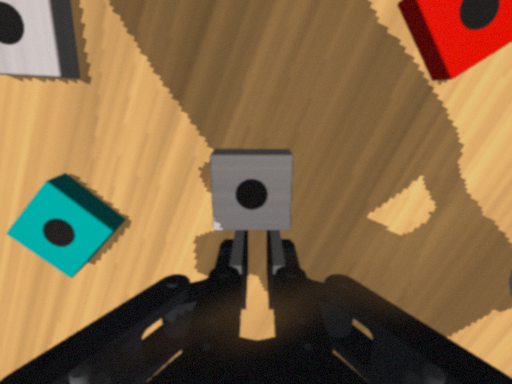

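The wrist view shows plate A flush against both fingertips at (251,190), yaw 23°, at world (0.566,-0.249). I'll push straight, then turn gently towards +y.

Request:
{"method": "play_rows", "body": {"moves": [[[0, 0, 0, 0.06, 0, 0.01, 10], [0, 0, 0, 0.1, 0, 0.01, 10], [0, 0, 0, 0.1, 0, 0.01, 10], [0, 0, 0.05, 0.1, 0, 0, 10], [0, 0, 0.1, 0.1, -0.005, 0, 10]]]}}

```text
time: 4.3
tool_pos: [0.5612, -0.2355, 0.0054]
tcp_rot: [1.824, 2.557, -0.0]
wrist_force: [1.1, -2.9, 1.9]
width: 0.117
grip_force: 1.7
```

Request:
{"method": "play_rows", "body": {"moves": [[[0, 0, 0.1, 0.1, -0.005, 0, 10], [0, 0, 0.1, 0.1, -0.005, 0, 10], [0, 0, 0.1, 0.1, -0.005, 0, 10], [0, 0, 0.1, 0.1, -0.005, 0, 10], [0, 0, 0.1, 0.1, -0.005, 0, 10]]]}}

```text
time: 4.72
tool_pos: [0.5467, -0.1875, 0.0053]
tcp_rot: [-2.13, -2.309, 0.001]
wrist_force: [0.6, -3.9, 3.0]
width: 0.115
grip_force: 1.7
```

```bash
python3 wl.py; python3 -c "
from g import *
go(.555,-.1,.007,0)"
```

```text
('steel', 4523.5, 443, -220, 40, 41, 21)
('steel', 6274.5, 542, -156, 39, 40, 5)
[ 0.5458 -0.1854  0.0048] [-0.4  0.1 -0.5]
sign 1 turn [-0.005 -0.004  0.157] q6 -0.45 q1 -0.37
sign -1 turn [ 6.000e-03 -7.000e-03 -6.126e+00] q6 -0.45 q1 -0.37
shift/0.1 [ 0.844  0.159 -0.021] pos [ 0.5458 -0.1854  0.0048] axes x [-0.079  0.997  0.002] t 4.7667 w 0.11929068850524151 F [-0.4  0.1 -0.5]
```

Request:
{"method": "play_rows", "body": {"moves": [[[0, 0, 0.09, 0.08, 0, -0.01, 10], [0, 0, 0.09, 0.11, 0, -0.01, 10], [0, 0, 0.09, 0.12, 0, 0, 10], [0, 0, 0.08, 0.12, 0, 0, 10], [0, 0, 0, 0.12, 0, 0, 10]]]}}

```text
time: 5.18
tool_pos: [0.5467, -0.1321, 0.0065]
tcp_rot: [-2.32, -2.115, 0.002]
wrist_force: [0.1, -0.8, -1.1]
width: 0.118
grip_force: 0.6
```

Request:
{"method": "play_rows", "body": {"moves": [[[0, 0, 0, 0.12, 0, 0, 10], [0, 0, 0, 0.12, 0, 0, 10], [0, 0, 0, 0.12, 0, 0, 10], [0, 0, 0, 0.12, 0, 0, 10], [0, 0, 0, 0.12, 0, 0, 10]]]}}

```text
time: 5.6
tool_pos: [0.5537, -0.0722, 0.0071]
tcp_rot: [-2.32, -2.117, 0.0]
wrist_force: [0.1, -0.8, -0.6]
width: 0.12
grip_force: 0.5
```

```bash
python3 wl.py; python3 -c "
from g import *
go(.575,.16,.007,0)"
```

```text
('steel', 6079.5, 554, -40, 39, 39, 85)
[ 0.5538 -0.0704  0.0072] [-0.3  1.2  0.4]
sign 1 turn [-0.001 -0.003 -0.182] q6 -0.08 q1 -0.17
sign -1 turn [-4.000e-03  1.000e-03  6.101e+00] q6 -0.08 q1 -0.17
shift/0.1 [2.314e+00 1.000e-03 5.000e-03] pos [ 0.5538 -0.0704  0.0072] axes x [0.091 0.996 0.001] t 5.65 w 0.11630801399125763 F [-0.3  1.2  0.4]
```

Request:
{"method": "play_rows", "body": {"moves": [[[0, 0, 0, 0.1, 0, 0, 10], [0, 0, 0, 0.12, 0, 0, 10], [0, 0, 0, 0.12, 0, 0, 10], [0, 0, 0, 0.12, 0, 0, 10], [0, 0, 0, 0.12, 0, 0, 10]]]}}

```text
time: 6.07
tool_pos: [0.5592, -0.0146, 0.0073]
tcp_rot: [2.321, 2.117, 0.0]
wrist_force: [-0.5, -1.4, -0.9]
width: 0.119
grip_force: 0.6
```

Request:
{"method": "play_rows", "body": {"moves": [[[0, 0, 0, 0.12, 0, 0, 10], [0, 0, 0, 0.12, 0, 0, 10], [0, 0, 0, 0.12, 0, 0, 10], [0, 0, 0, 0.12, 0, 0, 10], [0, 0, 0, 0.12, 0, 0, 10]]]}}

```text
time: 6.48
tool_pos: [0.5647, 0.0452, 0.0073]
tcp_rot: [2.321, 2.117, -0.0]
wrist_force: [0.3, -1.3, -1.2]
width: 0.118
grip_force: 0.7
```

Request:
{"method": "play_rows", "body": {"moves": [[[0, 0, -0.03, 0.12, 0, 0, 10], [0, 0, -0.03, 0.12, 0, 0, 10], [0, 0, -0.03, 0.12, 0, 0, 10], [0, 0, -0.03, 0.12, 0, 0, 10], [0, 0, -0.03, 0.12, 0, 0, 10]]]}}

```text
time: 6.9
tool_pos: [0.5684, 0.105, 0.0073]
tcp_rot: [2.238, 2.204, -0.0]
wrist_force: [-0.1, -1.4, 0.2]
width: 0.12
grip_force: 0.8
```

```bash
python3 wl.py; python3 -c "
from g import *
go(.575,.16,.007,0)"
```

```text
('steel', 6286.5, 567, 136, 41, 40, 89)
[0.5686 0.107  0.0074] [ 0.4  0.7 -0.1]
sign 1 turn [ 0.001 -0.003 -0.029] q6 0.16 q1 0.14
sign -1 turn [-5.000e-03 -2.000e-03  6.254e+00] q6 0.16 q1 0.14
shift/0.1 [0.531 0.056 0.005] pos [0.5686 0.107  0.0074] axes x [0.015 1.    0.001] t 6.95 w 0.11400521143822599 F [ 0.4  0.7 -0.1]
```

Request:
{"method": "play_rows", "body": {"moves": [[[0, 0, 0, 0.12, 0, 0, 10], [0, 0, 0, 0.12, 0, 0, 10], [0, 0, 0, 0.12, 0, 0, 10], [0, 0, 0, 0.1, 0, 0, 10], [0, 0, 0, 0.06, 0, 0, 10]]]}}

```text
time: 7.37
tool_pos: [0.5692, 0.1573, 0.0073]
tcp_rot: [-2.239, -2.203, -0.0]
wrist_force: [-0.5, -2.0, 0.9]
width: 0.114
grip_force: 1.2
```

Request:
{"method": "play_rows", "body": {"moves": [[[0, 0, 0, 0, 0, 0, 10], [0, 0, 0, -0.1, 0, 0, 10], [0, 0, 0, -0.15, 0, -0.1, 10], [0, 0, 0, -0.15, 0, -0.35, 10], [0, 0, 0, -0.15, 0, -0.35, 10]]]}}

```text
time: 7.78
tool_pos: [0.5655, 0.0992, 0.0855]
tcp_rot: [-2.238, -2.2, 0.008]
wrist_force: [-0.1, -0.4, 0.7]
width: 0.12
grip_force: 0.0
```

```bash
python3 look.py; python3 -c "
from g import *
go(.459,-.2605,.12,20)"
```

```text
top ('steel', 153.0, 444, -222, 40, 39, 22)
top ('steel', 77.0, 469, 154, 19, 125, 9)
top ('steel', 135.0, 568, 189, 39, 37, 87)
top ('steel', 42.0, 624, 237, 27, 37, 6)
top ('steel', 41.0, 650, 68, 38, 38, 6)
top ('red', 140.5, 620, -138, 39, 39, 58)
top ('turq', 148.0, 377, -132, 38, 38, 24)
top ('turq', 142.0, 483, -308, 38, 40, 70)
scene ('steel', 138.0, 448, -222, 41, 41, 21)
scene ('steel', 137.5, 572, 188, 41, 42, 90)
scene ('red', 133.0, 624, -138, 37, 37, 59)
scene ('turq', 125.0, 486, -308, 38, 34, 70)
scene ('turq', 109.5, 380, -133, 38, 38, 23)
sign 1 turn [ 0.022 -0.002 -0.039] q6 0.15 q1 0.13
sign -1 turn [-3.000e-03 -3.500e-02  6.244e+00] q6 0.15 q1 0.13
shift/0.1 [-2.892 -0.186  0.872] pos [0.5732 0.0987 0.0937] axes x [0.019 1.    0.001] t 7.8833 w 0.11352529103420472 F [ 2.4 -0.   1.3]
sign 1 turn [ 0.023  0.002 -0.737] q6 0.15 q1 0.13
sign -1 turn [ 3.000e-03 -3.200e-02  5.546e+00] q6 0.15 q1 0.13
shift/0.1 [-3.614 -1.069 -0.279] pos [0.5732 0.0987 0.0937] axes x [0.019 1.    0.001] t 7.8833 w 0.11352529103420472 F [ 2.4 -0.   1.3]
```

Request:
{"method": "play_rows", "body": {"moves": [[[0, 0, 0, -0.36, -0.1, -0.1, 10], [0, 0, 0, -0.36, -0.1, -0.1, 10], [0, 0, 0, -0.36, -0.1, -0.08, 10], [0, 0, 0, -0.36, -0.1, 0, 10], [0, 0, 0, -0.36, -0.1, 0, 10]]]}}

```text
time: 8.3
tool_pos: [0.5147, -0.0803, 0.1158]
tcp_rot: [2.24, 2.201, 0.001]
wrist_force: [0.6, -0.8, -0.2]
width: 0.114
grip_force: 0.0
```

Request:
{"method": "play_rows", "body": {"moves": [[[0, 0, 0, -0.36, -0.1, 0, 10], [0, 0, 0, -0.36, -0.1, 0, 10], [0, 0, 0, -0.36, -0.1, 0, 10], [0, 0, 0, -0.36, -0.1, 0, 10], [0, 0, 0, -0.36, -0.1, 0, 10]]]}}

```text
time: 8.72
tool_pos: [0.4606, -0.2594, 0.1149]
tcp_rot: [-2.241, -2.201, -0.0]
wrist_force: [1.7, 0.3, 0.2]
width: 0.112
grip_force: 0.0
```

Request:
{"method": "play_rows", "body": {"moves": [[[0, 0, -0.24, 0, 0, 0, 10], [0, 0, -0.24, 0, 0, 0, 10], [0, 0, -0.24, 0, 0, 0, 10], [0, 0, 0, 0, 0, 0, 10], [0, 0, 0, 0, 0, 0, 10]]]}}

```text
time: 9.13
tool_pos: [0.4615, -0.2577, 0.1148]
tcp_rot: [-1.815, -2.564, 0.0]
wrist_force: [-0.6, -0.5, -0.1]
width: 0.119
grip_force: 0.0
```

```bash
python3 wl.py; python3 -c "
from g import *
go(.459,-.2615,.008,20)"
```

```text
('steel', 2202.5, 442, -221, 39, 40, 20)
('steel', 10010.5, 258, -321, 35, 283, 0)
[ 0.4617 -0.2575  0.1149] [ 0.4 -0.2  0.1]
sign 1 turn [-0.001 -0.001 -0.02 ] q6 -0.9 q1 -0.56
sign -1 turn [-1.000e-03  1.000e-03  6.263e+00] q6 -0.9 q1 -0.56
shift/0.1 [-0.029 -0.038  1.069] pos [ 0.4617 -0.2575  0.1149] axes x [-0.333  0.943  0.   ] t 9.1833 w 0.11662067261772897 F [ 0.4 -0.2  0.1]
```

Request:
{"method": "play_rows", "body": {"moves": [[[0, 0, 0, -0.03, -0.05, 0.25, 10], [0, 0, 0, 0, 0, 0.3, 10], [0, 0, 0, 0, 0, 0.25, 10], [0, 0, 0, 0, 0, 0.18, 10], [0, 0, 0, 0, 0, 0.08, 10]]]}}

```text
time: 9.6
tool_pos: [0.4563, -0.2603, 0.0063]
tcp_rot: [-1.809, -2.562, 0.0]
wrist_force: [-0.7, 0.2, -0.4]
width: 0.121
grip_force: 0.0
```

Request:
{"method": "play_rows", "body": {"moves": [[[0, 0, 0, 0, 0, 0, 10], [0, 0, 0, 0.05, 0, 0, 10], [0, 0, 0, 0.05, 0, 0, 10], [0, 0, 0, 0.05, 0, 0, 10], [0, 0, 0, 0.05, 0, 0, 10]]]}}

```text
time: 10.02
tool_pos: [0.4529, -0.2434, 0.0108]
tcp_rot: [1.808, 2.565, 0.0]
wrist_force: [0.3, -1.8, 0.6]
width: 0.118
grip_force: 0.8
```

```bash
python3 wl.py; python3 -c "
from g import *
go(.459,-.2615,.008,0)"
```

```text
('steel', 5775.0, 440, -214, 39, 40, 20)
[ 0.4523 -0.2425  0.0105] [ 1.2 -0.3  0. ]
sign 1 turn [0.004 0.003 0.686] q6 -0.88 q1 -0.54
sign -1 turn [-4.000e-03  5.000e-03 -5.597e+00] q6 -0.88 q1 -0.54
shift/0.1 [-0.202 -0.001  0.026] pos [ 0.4523 -0.2425  0.0105] axes x [-0.337  0.942 -0.002] t 10.0667 w 0.11242678664067149 F [ 1.2 -0.3  0. ]
```

Request:
{"method": "play_rows", "body": {"moves": [[[0, 0, 0.05, 0.08, 0, 0.01, 10], [0, 0, 0.1, 0.1, 0, 0.01, 10], [0, 0, 0.1, 0.1, 0, 0.01, 10], [0, 0, 0.1, 0.1, 0, 0, 10], [0, 0, 0.1, 0.1, 0, 0, 10]]]}}

```text
time: 10.48
tool_pos: [0.4403, -0.197, 0.0075]
tcp_rot: [2.087, 2.344, 0.0]
wrist_force: [0.2, -1.8, 0.8]
width: 0.119
grip_force: 0.9
```

Request:
{"method": "play_rows", "body": {"moves": [[[0, 0, 0.1, 0.1, 0, 0, 10], [0, 0, 0.1, 0.1, 0, 0, 10], [0, 0, 0.03, 0.1, 0, 0, 10], [0, 0, 0, 0.1, 0, 0, 10]]]}}

```text
time: 10.82
tool_pos: [0.4382, -0.1569, 0.0074]
tcp_rot: [2.216, 2.223, 0.001]
wrist_force: [0.3, -2.7, 2.7]
width: 0.117
grip_force: 1.2
```

```bash
python3 wl.py; python3 -c "
from g import *
go(.44,-.03,.007,0)"
```

```text
('steel', 6072.5, 436, -125, 39, 40, 0)
[ 0.4376 -0.1552  0.0069] [-0.1  1.8  0.3]
sign 1 turn [ 0.002 -0.001  0.007] q6 -0.4 q1 -0.39
sign -1 turn [ 1.000e-03  3.000e-03 -6.276e+00] q6 -0.4 q1 -0.39
shift/0.1 [ 1.252  0.029 -0.   ] pos [ 0.4376 -0.1552  0.0069] axes x [-0.004  1.     0.   ] t 10.8667 w 0.12112725152108761 F [-0.1  1.8  0.3]
```

Request:
{"method": "play_rows", "body": {"moves": [[[0, 0, 0, 0.1, 0, 0, 10], [0, 0, 0, 0.12, 0, 0, 10], [0, 0, 0, 0.12, 0, 0, 10], [0, 0, 0, 0.12, 0, 0, 10], [0, 0, 0, 0.12, 0, 0, 10]]]}}

```text
time: 11.28
tool_pos: [0.4373, -0.0978, 0.0064]
tcp_rot: [2.218, 2.225, 0.0]
wrist_force: [-0.2, -3.1, 1.3]
width: 0.116
grip_force: 1.2
```

Request:
{"method": "play_rows", "body": {"moves": [[[0, 0, 0, 0.12, 0, 0, 10], [0, 0, 0, 0.12, 0, 0, 10], [0, 0, 0, 0.12, 0, 0, 10], [0, 0, 0, 0.12, 0, 0, 10], [0, 0, 0.05, 0.1, 0, 0, 10]]]}}

```text
time: 11.7
tool_pos: [0.4367, -0.0395, 0.0063]
tcp_rot: [-2.245, -2.197, 0.001]
wrist_force: [-0.3, -2.2, 2.8]
width: 0.112
grip_force: 1.3
```

Request:
{"method": "play_rows", "body": {"moves": [[[0, 0, 0.1, 0.1, 0, 0, 10], [0, 0, 0.1, 0.1, 0, 0, 10], [0, 0, 0.1, 0.1, 0, 0, 10], [0, 0, 0.1, 0.1, 0, 0, 10], [0, 0, 0.1, 0.1, 0, 0, 10]]]}}

```text
time: 12.12
tool_pos: [0.442, 0.0098, 0.006]
tcp_rot: [-2.503, -1.897, 0.003]
wrist_force: [-0.4, -2.9, 1.9]
width: 0.119
grip_force: 1.2
```

```bash
python3 wl.py; python3 -c "
from g import *
go(.463,.057,.007,-28.6)"
```

```text
('steel', 6093.0, 448, 41, 39, 40, 74)
[0.4427 0.011  0.0061] [1.  1.3 0.4]
sign 1 turn [-0.002 -0.001  0.446] q6 0.24 q1 -0.03
sign -1 turn [ 2.000e-03 -4.000e-03 -5.837e+00] q6 0.24 q1 -0.03
shift/0.1 [ 0.498  0.07  -0.009] pos [0.4427 0.011  0.0061] axes x [0.273 0.962 0.001] t 12.1667 w 0.11568441427945456 F [1.  1.3 0.4]
```

Request:
{"method": "play_rows", "body": {"moves": [[[0, 0, 0.1, 0.09, 0, 0, 10], [0, 0, 0.11, 0.09, 0, 0, 10], [0, 0, 0.11, 0.09, 0, 0, 10], [0, 0, 0.11, 0.09, 0, 0, 10], [0, 0, 0.11, 0.09, 0, 0, 10]]]}}

```text
time: 12.58
tool_pos: [0.4582, 0.051, 0.0058]
tcp_rot: [-2.735, -1.544, 0.004]
wrist_force: [-1.7, -2.5, 1.3]
width: 0.117
grip_force: 1.3
```

```bash
python3 wl.py; python3 -c "
from g import *
go(.481,.082,.007,-30)"
```

```text
('steel', 6189.5, 472, 80, 39, 39, 59)
[0.4597 0.0521 0.0061] [0.9 0.7 0.2]
sign 1 turn [-0.002 -0.001 -0.044] q6 0.6 q1 0.06
sign -1 turn [-1.000e-03  3.000e-03  6.239e+00] q6 0.6 q1 0.06
shift/0.1 [ 0.367  0.027 -0.009] pos [0.4597 0.0521 0.0061] axes x [0.519 0.855 0.   ] t 12.6333 w 0.1168947481174759 F [0.9 0.7 0.2]
```

Request:
{"method": "play_rows", "body": {"moves": [[[0, 0, 0, 0.09, 0, 0, 10], [0, 0, 0, 0.1, 0, 0, 10], [0, 0, 0, 0.1, 0, 0, 10], [0, 0, 0, 0.1, 0, 0, 10], [0, 0, 0, 0.1, 0, 0, 10]]]}}

```text
time: 13.05
tool_pos: [0.4854, 0.0933, 0.0061]
tcp_rot: [-2.734, -1.546, 0.0]
wrist_force: [-0.0, -1.2, -0.8]
width: 0.113
grip_force: 0.3
```

Request:
{"method": "play_rows", "body": {"moves": [[[0, 0, -0.1, 0.09, 0, 0, 10], [0, 0, -0.1, 0.09, 0, 0, 10], [0, 0, -0.1, 0.09, 0, 0, 10], [0, 0, -0.1, 0.09, 0, 0, 10], [0, 0, -0.1, 0.09, 0, 0, 10]]]}}

```text
time: 13.47
tool_pos: [0.5049, 0.1339, 0.0062]
tcp_rot: [2.518, 1.878, 0.0]
wrist_force: [0.2, -0.7, 0.0]
width: 0.119
grip_force: 0.4
```

```bash
python3 wl.py w3.png; python3 -c "
from g import *
go(.504,.155,.007,0)"
```

```text
('steel', 6399.0, 511, 165, 40, 40, 73)
('steel', 8586.5, 567, 190, 40, 41, 89)
[0.5058 0.1352 0.0066] [1.4 0.6 0.3]
sign 1 turn [ 0.003 -0.003 -0.573] q6 0.5 q1 0.21
sign -1 turn [-4.00e-03 -4.00e-03  5.71e+00] q6 0.5 q1 0.21
shift/0.1 [ 0.184 -0.073 -0.004] pos [0.5058 0.1352 0.0066] axes x [0.283 0.959 0.002] t 13.5167 w 0.11215435261553171 F [1.4 0.6 0.3]
```

View pics/w3.png

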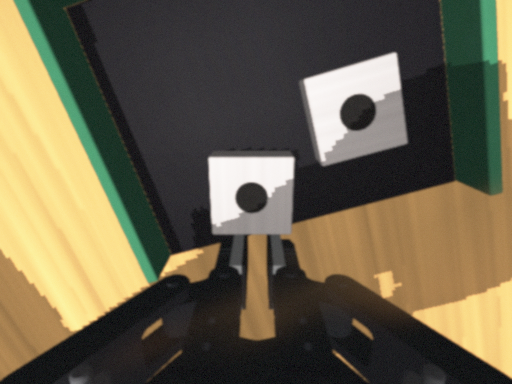

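The wrist view shows plate B at (251,195), just past the mouth and clear of the walls. Plate A is at (357,112), well inside. One more short push while turning left.

Request:
{"method": "play_rows", "body": {"moves": [[[0, 0, -0.1, 0.07, 0, 0, 10], [0, 0, -0.1, 0.08, 0, 0, 10], [0, 0, -0.1, 0.07, 0, 0, 10], [0, 0, -0.05, 0.04, 0, 0, 10], [0, 0, 0, 0, 0, 0, 10]]]}}

```text
time: 13.93
tool_pos: [0.5105, 0.1591, 0.0064]
tcp_rot: [2.347, 2.088, 0.001]
wrist_force: [-0.5, -0.1, 0.0]
width: 0.119
grip_force: 0.0
```

Request:
{"method": "play_rows", "body": {"moves": [[[0, 0, 0, -0.1, 0, 0, 10], [0, 0, 0, -0.2, 0, 0, 10], [0, 0, 0, -0.3, 0, -0.1, 10], [0, 0, 0, -0.2, 0, -0.35, 10], [0, 0, 0, -0.1, 0, -0.35, 10]]]}}

```text
time: 14.35
tool_pos: [0.496, 0.0658, 0.0847]
tcp_rot: [-2.348, -2.082, 0.009]
wrist_force: [0.9, -0.6, 0.2]
width: 0.113
grip_force: 0.0
```

Request:
{"method": "play_rows", "body": {"moves": [[[0, 0, 0, 0, 0, -0.3, 10], [0, 0, 0, 0, 0, -0.3, 10], [0, 0, 0, 0, 0, 0, 10], [0, 0, 0, 0, 0, 0, 10]]]}}

```text
time: 14.68
tool_pos: [0.5012, 0.068, 0.1488]
tcp_rot: [2.347, 2.083, 0.007]
wrist_force: [-0.2, -0.4, -0.6]
width: 0.119
grip_force: 0.0
```

```bash
python3 wl.py; python3 look.py s9.png
```

```text
('steel', 2453.5, 511, 191, 40, 41, 83)
('steel', 2512.0, 567, 190, 41, 41, 89)
[0.4996 0.0681 0.1468] [ 0.1  0.2 -0.2]
top ('steel', 76.5, 513, 196, 53, 34, 76)
top ('steel', 60.0, 536, 16, 37, 42, 6)
top ('red', 138.5, 620, -138, 39, 38, 57)
top ('turq', 149.0, 377, -132, 38, 38, 24)
top ('turq', 140.0, 483, -308, 38, 39, 69)
scene ('steel', 136.5, 572, 188, 41, 42, 90)
scene ('steel', 125.5, 516, 189, 40, 42, 83)
scene ('red', 138.0, 624, -139, 38, 37, 59)
scene ('turq', 125.0, 486, -308, 38, 34, 70)
scene ('turq', 110.0, 380, -134, 38, 39, 24)
sign 1 turn [-0.006  0.001 -0.236] q6 0.2 q1 0.09
sign -1 turn [2.000e-03 9.000e-03 6.048e+00] q6 0.2 q1 0.09
shift/0.1 [-2.503  0.823  1.386] pos [0.498  0.0683 0.1447] axes x [ 0.117  0.993 -0.001] t 14.8333 w 0.11459659342240051 F [-1.   0.8 -0.7]
```

View pics/s9.png

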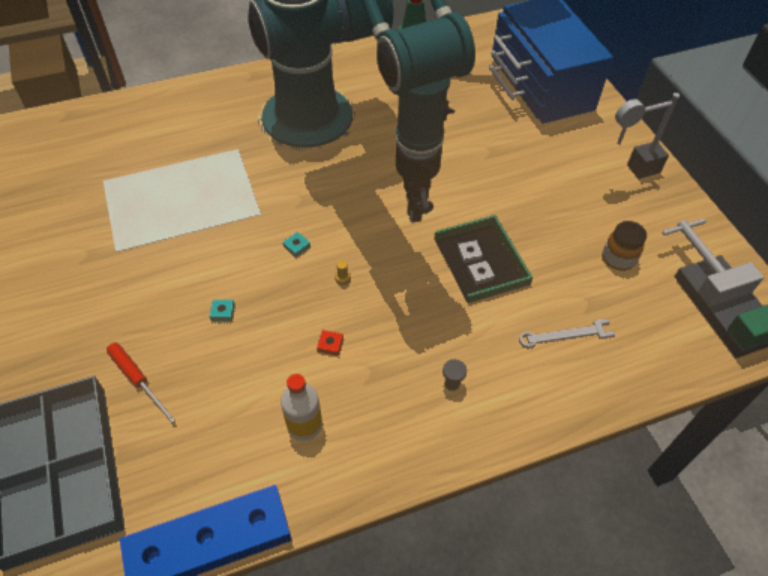

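The final scene view shows both plates flat inside the bay at (469,250) and (482,271). Their centres sit about 50 mm past the mouth line. Red, the pin, turquoise and the bystanders look unmoved, and the arm is clear.

```bash
python3 -c "
from workcell import bot
print(bot.finish_job())"
```

```text
the job is handed in; nothing more can be done
None
```

I swept both steel plates into the bay, where the last pictures show them lying flat about 50 mm past the mouth line, with every bystander apparently in place, and handed the job in at about 15 s of the 64 s; no verdict came back.

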